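# Clear the stuck slugs from the push-out jig

## Task

Some of the four square tubes in the blue jig have an orange slug stuck inside: with the yellow-handled push rod, push every slug right through and out of the tube's far end onto the jig's tray. When all are out, put the slugs into the open drawer of the small red cabinet and push the drawer fully shut. Leave the rod lying with its handle on the green pad, and do not disturb the other things on the bench.

Things in the scene. Friction and masses are not known exactly. Their poses are not given: they have to be found in the camera images.
- jig: Fixed blue steel jig. Origin on the bench below the middle of its tubes; z up. Four level steel tubes lie along its own y, centred at its x = -84, -28, 28, 84 mm, from y = -40 to 40 mm, open at both ends. Square bore 30 mm, axis at z = 60 mm; walls 4 mm (top z = 79 mm); a 12 mm slot along the top shows any slug. The rod enters at the +y end (nothing of the jig lies beyond y = 40 mm).
- jig_tray (a point): Centre of the jig's tray floor (black rubber, level, 43 mm above the bench), turned with the jig, at jig y = -106 mm. The tray adjoins the tubes' far (-y) ends, 2 mm below the bore bottoms, so slugs pushed out slide straight onto it. It measures 234 mm along x and 132 mm along y, with a 16 mm high rim on the three outer sides.
- slug_a: Orange square slug, 28 x 36 x 28 mm (x, y, z), origin at its centre, about 0.15 kg, may be absent (None from the start). It starts in the tube at jig x = -84 mm, y along the tube, centre within 15 mm of the tube's middle, 1 mm of play each side; a push of a newton or two moves it.
- slug_b: Orange square slug, 28 x 36 x 28 mm (x, y, z), origin at its centre, about 0.15 kg, may be absent (None from the start). It starts in the tube at jig x = -28 mm, y along the tube, centre within 15 mm of the tube's middle, 1 mm of play each side; a push of a newton or two moves it.
- slug_c: Orange square slug, 28 x 36 x 28 mm (x, y, z), origin at its centre, about 0.15 kg, may be absent (None from the start). It starts in the tube at jig x = 28 mm, y along the tube, centre within 15 mm of the tube's middle, 1 mm of play each side; a push of a newton or two moves it.
- slug_d: Orange square slug, 28 x 36 x 28 mm (x, y, z), origin at its centre, about 0.15 kg, may be absent (None from the start). It starts in the tube at jig x = 84 mm, y along the tube, centre within 15 mm of the tube's middle, 1 mm of play each side; a push of a newton or two moves it.
- rod: Push rod, about 0.4 kg, lying on the green pad at the start: yellow square handle 32 x 32 x 70 mm with a round aluminium shaft, 14 mm thick, 125 mm long, from the middle of one end. Origin at the handle's centre (about the centre of mass); the shaft points along its own -y, its tip 160 mm from the origin. It lies flat on any of the handle's four sides with the shaft level 16 mm above the surface.
- pad: Green mat fixed to the bench, 140 (x) x 120 (y) x 3 mm, origin at the centre of its underside: the rod's parking place.
- cab_drawer0 (a joint): Opening of the red cabinet's only drawer in m: 0 shut, 0.11 to 0.14 at the start, 0.149 at most. It slides along the cabinet's depth with about 1 N of friction and stays where it is left.
- drawer_in (a point): Centre of the drawer's inner floor, 22 mm above the bench, moving with the drawer; its -x is the way it opens, z up. Inside 175 mm (x) by 149 mm (y), walls 56 mm high; front panel 15 mm thick, top 65 mm above the floor. What lies at x > joint value - 0.094 m is covered by the red cabinet (220 deep, 190 wide, 100 mm high); the rest is open from above.
- cab_drawer0_handle (a point): Middle of the drawer's steel bar handle, 11 mm thick, 95 mm long along y, 35 mm in front of the drawer's front panel, about 62 mm above the bench; pushing it along the point's +x shuts the drawer.
- tape: Bystander: roll of blue tape, 72 mm across, 24 mm high, lying flat.
- hammer: Bystander: hammer lying on the bench.
- brush: Bystander: brush lying on the bench.
- spray: Bystander: white spray can, 64 mm across, 190 mm high.
- jar: Bystander: white jar, 80 mm across, 90 mm high.
- magnet: Bystander: red welding magnet, 70 x 50 x 32 mm.

How it is judged (in metres and radians):
On the way, in this order (a step that is already met when the one before it is completed fails the run):
1. every slug lies on the jig's tray, clear of its tube's far end (x of slug_a in the frame of jig between -0.118 and 0.118 m and y of slug_a in the frame of jig between -0.175 and -0.056 m and z of slug_a in the frame of jig between 0.03 and 0.09 m and x of slug_b in the frame of jig between -0.118 and 0.118 m and y of slug_b in the frame of jig between -0.175 and -0.056 m and z of slug_b in the frame of jig between 0.03 and 0.09 m and x of slug_c in the frame of jig between -0.118 and 0.118 m and y of slug_c in the frame of jig between -0.175 and -0.056 m and z of slug_c in the frame of jig between 0.03 and 0.09 m and x of slug_d in the frame of jig between -0.118 and 0.118 m and y of slug_d in the frame of jig between -0.175 and -0.056 m and z of slug_d in the frame of jig between 0.03 and 0.09 m), for 0.2 s.
2. every slug is in the drawer (x of slug_a in the frame of drawer_in between -0.0885 and 0.0885 m and y of slug_a in the frame of drawer_in between -0.075 and 0.075 m and z of slug_a in the frame of drawer_in between 0 and 0.055 m and x of slug_b in the frame of drawer_in between -0.0885 and 0.0885 m and y of slug_b in the frame of drawer_in between -0.075 and 0.075 m and z of slug_b in the frame of drawer_in between 0 and 0.055 m and x of slug_c in the frame of drawer_in between -0.0885 and 0.0885 m and y of slug_c in the frame of drawer_in between -0.075 and 0.075 m and z of slug_c in the frame of drawer_in between 0 and 0.055 m and x of slug_d in the frame of drawer_in between -0.0885 and 0.0885 m and y of slug_d in the frame of drawer_in between -0.075 and 0.075 m and z of slug_d in the frame of drawer_in between 0 and 0.055 m), for 0.2 s.
At the end, for the whole second after the job is handed in: Every slug lies at rest in the drawer, the drawer is shut to within 12 mm, and the rod lies flat at rest with the middle of its handle over the green pad (all of step 2 and value of joint cab_drawer0 below 0.012 m and linear speed of each of slug_a, slug_b, slug_c, slug_d, rod below 0.02 m/s and x of rod in the frame of pad between -0.07 and 0.07 m and y of rod in the frame of pad between -0.06 and 0.06 m and z of rod in the frame of pad between 0.01 and 0.026 m); the robot touches nothing.
It fails at once if the fingers touch a slug while it is still inside its tube ((contact force between the fingers and slug_a above 0.5 N and x of slug_a in the frame of jig between -0.11 and 0.11 m and y of slug_a in the frame of jig between -0.036 and 0.05 m and z of slug_a in the frame of jig between 0.04 and 0.08 m) or (contact force between the fingers and slug_b above 0.5 N and x of slug_b in the frame of jig between -0.11 and 0.11 m and y of slug_b in the frame of jig between -0.036 and 0.05 m and z of slug_b in the frame of jig between 0.04 and 0.08 m) or (contact force between the fingers and slug_c above 0.5 N and x of slug_c in the frame of jig between -0.11 and 0.11 m and y of slug_c in the frame of jig between -0.036 and 0.05 m and z of slug_c in the frame of jig between 0.04 and 0.08 m) or (contact force between the fingers and slug_d above 0.5 N and x of slug_d in the frame of jig between -0.11 and 0.11 m and y of slug_d in the frame of jig between -0.036 and 0.05 m and z of slug_d in the frame of jig between 0.04 and 0.08 m)).
It fails at once if another thing on the bench is moved more than 40 mm (distance of any of tape, hammer, brush, spray, jar, magnet from where it was at the start of the episode above 0.04 m).
Of slug_a, slug_b, slug_c, slug_d only 3 to 4 are there at a start; the rules pass over those that are not, and their reading is None.
At some moment in a run one of rod may be knocked a few centimetres aside while the robot is not near it.
Once in a run the grip may slacken for a moment while it holds something.
It also fails if it takes over 208 s, if anything falls off the work surface, if the arm or the gripper's body presses on something with over 40 N, if the wrist force passes 120 N, or if a joint passes its speed limit or range.

## Robot

A 6-joint arm with a two-finger parallel gripper is mounted at the origin on the work surface. World frame = base frame: x ahead of the robot, y to its left, z up, the work surface at z = 0. Lengths are in m, angles in degrees, forces in N, time in s.
With the tool pointing down it reaches from about 0.35 to 0.925 m from the base axis. Payload 6.4 kg.
Tool frame: the origin (TCP) lies at the very end of the fingers, on their centre line; the grasp point (between the pads) lies 19 mm behind it; z points along the fingers, y is the line along which they close (so a half turn about z gives the same grasp; the last joint's range is limited). The gripper opens to 94 mm and grips with 3 to 60 N. Pads are 16 mm wide; open, the fingers measure 119 mm over their backs; the gripper's body (75 mm by 177 mm) begins 78 mm behind the grasp point.
Start: joints at [-84.116, 14.043, 89.255, -0, 76.702, -9.975], TCP at [0.178, -0.625, 0.205] pointing down, gripper open.
Joint ranges: [-179.41, 179.41], [-58.25, 129.5], [7.25, 145.43], [-54.29, 234.29], [11.92, 165.04], [-157.13, 157.13]. Speed limits (degrees/s): [147.25, 147.25, 180, 180, 180, 180].

## Interface

Orientations are given as [roll, pitch, yaw] about the fixed x, y, z axes, in that order (R = Rz(yaw) Ry(pitch) Rx(roll)).
In Python, from station import read_state, get_image, job_done gives the robot as it stands. The module is installed in compiled form; this text tells all that it offers.
- The arm moves only by the tool drive_tool, never from a script. Its argument "commands" is text: rows parted by semicolons, each of 5 numbers parted by spaces: the opening, from 0 (shut) to 1 (fully open), then the shift along the tool's x, y, z in units of 0.2 m (1.0 is 0.2 m), then the turn about the tool's z in units of 180 degrees (1.0 is 180 degrees). In form: gripper dx dy dz roll; .... A call has 1 to 12 rows; each row is the pose to reach, as a shift and turn from the pose commanded when the call began, along the tool's axes at that moment, turning the shorter way round; what a row does not reach only later rows make up. A row lasts 1/8 s, in which the tool goes at most 62.5 mm and 10.7 degrees, less where a joint would pass 70% of its speed; a pose out of reach is approached as far as the arm can. A call with a number of a shift or a turn outside -1 to 1 is refused whole. A call with a gripper value outside its range is refused whole. The fingers move at their own pace and stop on an object; "squeeze" is the grip in N (left out, the last holds). Time passes only in rows, so rows that repeat a pose let the fingers close. It gives the time, the measured TCP pose, the force, the opening and the grip force at its end, in the units of the state.
- read_state(): the state, without advancing time (a new reading comes with each control period).
- get_image(name): name is "scene" or "top" or "wrist"; returns a dict with "pixels" (480x640x3 uint8, red, green, blue), "z_map" (480x640 float32, m along the optical axis (not along the pixel's ray), 0 where there is no reading), "fx", "fy", "cx", "cy" (pixels), "extrinsics" (4x4, takes a point from world to camera coordinates). Camera axes: x right, y down, z forward; pixel columns grow to the right and rows downward; lengths in m; the calibration is good to about 2 mm. A picture is of the moment at which its call begins.
- job_done(): hands the job in; it is judged then, once.
The state is a dict: "t": time; "joint_pos": joint angles; "qd": joint speeds; "joint_efforts": joint torques, N m; "tool_pos": TCP position; "ee_rot": TCP orientation; "force": force on the tool from outside, world axes, zero at the start; "wrist_torque": the same for the moment, N m; "finger_gap": finger opening in m; "grip_force": force on a finger pad.
Only numpy, scipy, OpenCV 4.12 (cv2) and the standard library are available. Lean on these libraries where they do the work, as an engineer would, in place of code of your own. Each camera call takes 0.05 s, during which the arm holds its last target. There are 200 camera calls.

## Working session

There is one attempt and no reset: what is moved stays moved. The work goes in short steps, Python scripts to look and compute and a tool call to move; the robot and the scene stay as the last step left them, time stands still between calls to the robot, and variables do not carry over. Pictures are saved under pics/ and viewed, at most 14 in all, crops included, and the job is handed in when it is done.

Besides the shell and the picture viewer there is one more tool, called after "Request:" by a JSON object that holds its "method" and its "body". drive_tool: Moves the arm, as the interface text tells. Shifts and turns lie within -1 to 1; 1 stands for 0.2 m of shift or 180 degrees of turn. Its arguments: {"type":"object","properties":{"commands":{"type":"string"},"squeeze":{"type":"number"}},"required":["commands"]}

```bash
mkdir -p pics
cat > h.py <<'E'
import numpy as np, cv2
from station import read_state, get_image, job_done
from scipy.spatial.transform import Rotation as R
def cloud(im):
    z=im["z_map"]; v,u=np.mgrid[:480,:640]
    p=np.stack([(u-im["cx"])/im["fx"]*z,(v-im["cy"])/im["fy"]*z,z],-1)
    E=np.array(im["extrinsics"]); w=(p-E[:3,3])@E[:3,:3]
    w[z==0]=np.nan; return w
def save(im,n): cv2.imwrite(f"pics/{n}.png",im["pixels"][...,::-1])
def st():
    s=read_state(); print({k:np.round(s[k],3).tolist() for k in("t","tool_pos","ee_rot","force","finger_gap","grip_force","joint_pos")}); return s
E
python3 - <<'E'
from h import *
st()
for n in("scene","top"):
    im=get_image(n); save(im,n+"0"); np.savez(n+"0.npz",c=cloud(im),p=im["pixels"])
E
```

```text
{'t': 0.0, 'tool_pos': [0.178, -0.625, 0.204], 'ee_rot': [-179.894, -0.02, 15.861], 'force': [0.066, -0.645, -0.036], 'finger_gap': 0.094, 'grip_force': 0.0, 'joint_pos': [-84.115, 14.084, 89.324, 0.001, 76.7, -9.977]}
```

View pics/top0.png

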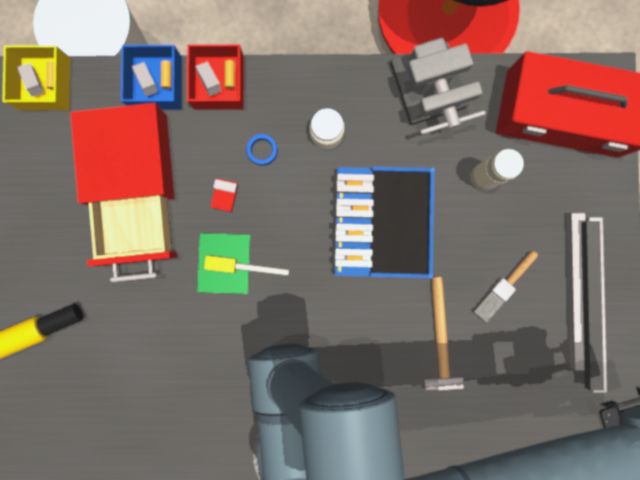

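View pics/scene0.png

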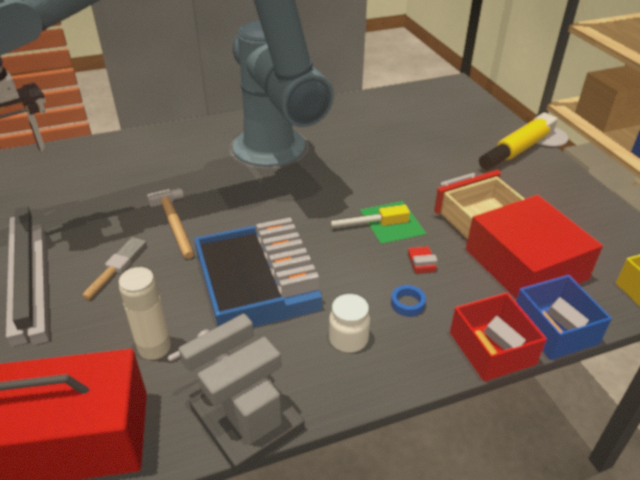

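The top view shows the jig, with tube tops at about u 335–375, v 180–260 and orange in all four slots. The tray is to the right. The rod handle is at (220,265) with its shaft pointing right on the green pad. The drawer is open at (130,228) and its handle bar is at (133,276). The magnet is at (224,195), with the tape and jar nearby.

Run:
```python
from h import *
d=np.load("top0.npz"); c=d["c"]; p=d["p"].astype(int)
hsv=cv2.cvtColor(d["p"],cv2.COLOR_RGB2HSV)
def box(m,n,reg):
    k=np.zeros(m.shape,bool); u0,u1,v0,v1=reg; k[v0:v1,u0:u1]=1
    q=c[m&k&~np.isnan(c[...,2])]
    r=cv2.minAreaRect(q[:,:2].astype(np.float32)); print(n,len(q),np.round(r[0],4),np.round(r[1],4),round(r[2],2),"z",np.round(np.percentile(q[:,2],[5,50,95]),4)); return q
H,S,V=hsv[...,0],hsv[...,1],hsv[...,2]
z=c[...,2]
box((H>20)&(H<35)&(S>150),"handle",(195,245,240,290))
q=box((z>0.008)&(z<.03),"shaft",(243,295,240,290))
box((H>50)&(H<75)&(S>120),"pad",(190,260,225,300))
box((z>.072)&(z<.085),"tubes",(325,385,160,285))
box((H>100)&(H<125)&(S>120),"jigblue",(325,445,160,285))
box((H>5)&(H<18)&(S>150),"orange",(330,385,160,285))
for (a,b) in((170,195),(195,220),(220,245),(245,272)): box((H>5)&(H<18)&(S>120),"or",(330,385,a,b)); 
box((z>.03)&(z<.06),"x",(105,165,262,290))
box((z>.045)&(z<.075),"bar",(105,165,266,290))
box(((H<8)|(H>172))&(S>150)&(z>.07)&(z<.095),"front",(80,180,240,270))
box(((H<8)|(H>172))&(S>150)&(z>.095)&(z<.11),"cab",(60,180,95,210))
box((z>.015)&(z<.03),"drfloor",(85,175,190,262))
for n,r in(("jar",(305,350,100,150)),("magnet",(208,240,175,215)),("spray",(465,530,140,195)),("tape",(243,280,130,168))): box(z>.015,n,r)
```

```text
handle 403 [0.4438 0.1908] [0.0692 0.0312] 83.33 z [0.0311 0.0356 0.0398]
shaft 284 [0.4381 0.0801] [0.1085 0.1156] 0.97 z [0.0088 0.0247 0.029 ]
pad 2323 [0.4456 0.1872] [0.119  0.1388] 87.89 z [-0.001   0.0035  0.0079]
tubes 1928 [ 0.5411 -0.1186] [0.08   0.2067] 88.42 z [0.0734 0.0791 0.0831]
jigblue 1973 [ 0.5389 -0.1887] [0.2203 0.2502] 88.74 z [0.0381 0.0465 0.0628]Traceback (most recent call last):
  File "<stdin>", line 15, in <module>
  File "<stdin>", line 7, in box
    return _quantile_unchecked(
        a, q, axis, out, overwrite_input, method, keepdims, weights)
    return _ureduce(a,
                    func=_quantile_ureduce_func,
    ...<5 lines>...
                    overwrite_input=overwrite_input,
                    method=method)
    r = func(a, **kwargs)
    result = _quantile(arr,
                       quantiles=q,
    ...<2 lines>...
                       out=out,
                       weights=wgt)
    slices_having_nans = np.isnan(arr[-1, ...])
                                  ~~~^^^^^^^^^
IndexError: index -1 is out of bounds for axis 0 with size 0
```

Run:
```python
from h import *
d=np.load("top0.npz"); c=d["c"]
hsv=cv2.cvtColor(d["p"],cv2.COLOR_RGB2HSV)
def box(m,n,reg):
    k=np.zeros(m.shape,bool); u0,u1,v0,v1=reg; k[v0:v1,u0:u1]=1
    q=c[m&k&~np.isnan(c[...,2])]
    if len(q)<4: print(n,len(q)); return q
    r=cv2.minAreaRect(q[:,:2].astype(np.float32)); print(n,len(q),np.round(r[0],4),np.round(r[1],4),round(r[2],2),"z",np.round(np.percentile(q[:,2],[5,50,95]),4)); return q
H,S,V=hsv[...,0],hsv[...,1],hsv[...,2]
z=c[...,2]
for (a,b) in((170,195),(195,220),(220,245),(245,272)): box((H>5)&(H<22)&(S>90),"or",(342,385,a,b))
# tube direction per tube: white tops
m=(z>.072)&(z<.085)
for (a,b) in((172,194),(197,218),(222,243),(247,270)): 
  q=box(m&(S<60),"tube",(330,380,a,b))
  k=np.polyfit(q[:,1],q[:,0],1); print(np.degrees(np.arctan(k[0])), q.mean(0), q[:,1].min(),q[:,1].max())
s=box((V>150)&(S<80)&(z>.005),"shaft",(238,295,255,280)); k=np.polyfit(s[:,1],s[:,0],1); print("shaft ang",np.degrees(np.arctan(k[0])),s[:,1].min(),s.mean(0))
box((z>.045)&(z<.075),"bar",(105,165,266,290))
box((S>150)&(z>.07)&(z<.095),"front",(80,180,240,270))
box((S>150)&(z>.095)&(z<.11),"cab",(60,180,95,210))
box((z>.015)&(z<.03),"drfloor",(85,175,190,262))
for n,r in(("jar",(305,350,100,150)),("magnet",(208,240,175,215)),("spray",(465,530,140,195)),("tape",(243,280,130,168))): box(z>.015,n,r)
```

```text
or 65 [ 0.6258 -0.1194] [0.036  0.0089] 85.95 z [0.0666 0.0728 0.0765]
or 64 [ 0.5693 -0.1323] [0.0354 0.008 ] 88.92 z [0.0688 0.073  0.0766]
or 33 [ 0.513  -0.1199] [0.0332 0.0076] 88.46 z [0.0592 0.0736 0.0763]
or 31 [ 0.4568 -0.1172] [0.0334 0.0069] 89.62 z [0.0642 0.0732 0.0778]
tube 414 [ 0.6244 -0.1209] [0.0793 0.0393] 87.13 z [0.0751 0.0794 0.0834]
0.559817374554106 [ 0.6237864  -0.12055978  0.07936018] -0.16144422705118303 -0.0805120391539748
tube 414 [ 0.5688 -0.1196] [0.0789 0.0388] 89.3 z [0.0754 0.0795 0.0834]
2.4201683081134315 [ 0.56825476 -0.11896552  0.07947654] -0.15909233189903882 -0.0802468028596243
tube 416 [ 0.5127 -0.1173] [0.0786 0.0382] 88.59 z [0.0754 0.0796 0.0832]
1.7904759258775296 [ 0.51241921 -0.11731581  0.07946867] -0.15644995553205673 -0.07772660151917492
tube 420 [ 0.4568 -0.1167] [0.0783 0.0379] 89.7 z [0.075  0.0795 0.0831]
2.708528225199294 [ 0.45669649 -0.11682182  0.07934934] -0.15582077215076606 -0.07750428535020946
shaft 312 [0.4301 0.0918] [0.1191 0.0169] 82.41 z [0.0184 0.0254 0.0299]
shaft ang 7.037423243618429 0.03246972424594991 [0.43122856 0.09144334 0.02468876]
bar 289 [0.422  0.3805] [0.104 0.034] 89.86 z [0.0611 0.0667 0.0711]
front 531 [0.456  0.3853] [0.0149 0.1849] 5.89 z [0.0821 0.0876 0.0916]
cab 7746 [0.6912 0.4095] [0.2068 0.1935] 5.53 z [0.0966 0.1005 0.1047]
drfloor 3179 [0.5303 0.3843] [0.1617 0.1704] 4.64 z [0.0178 0.0225 0.0274]
jar 1079 [ 0.7524 -0.0574] [0.0746 0.0765] 0.19 z [0.036  0.0887 0.0946]
magnet 628 [0.6058 0.1843] [0.051  0.0701] 77.63 z [0.0167 0.0219 0.0348]
spray 1412 [ 0.6869 -0.457 ] [0.0639 0.1643] 52.69 z [0.0362 0.1798 0.1933]
tape 376 [0.7136 0.0949] [0.0687 0.0719] 90.0 z [0.0186 0.0235 0.0282]
```

Request:
{"method": "drive_tool", "body": {"commands": "1 1 -1 0 -0.373;1 1 -1 0 -0.373;1 1 -1 0 -0.373;1 1 -1 0 -0.373;1 1 -1 0 -0.373;1 1 -1 0 -0.373;1 1 -1 0 -0.373;1 1 -1 0 -0.373", "squeeze": 40}}

```text
t: 1.1
tool_pos: [0.3153, -0.3779, 0.2052]
ee_rot: [-180.0, -0.0, 83.0]
force: [0.4, -1.0, 0.8]
finger_gap: 0.0942
grip_force: 0.0
```

Request:
{"method": "drive_tool", "body": {"commands": "1 1 0.5 0 0;1 1 0.5 0 0;1 1 0.5 0 0;1 1 0.5 0 0;1 1 0.5 0 0"}}

```text
t: 1.72
tool_pos: [0.4396, -0.1903, 0.2052]
ee_rot: [-180.0, -0.0, 83.2]
force: [-0.1, -0.9, -0.3]
finger_gap: 0.094
grip_force: 0.0
```

Request:
{"method": "drive_tool", "body": {"commands": "1 1 0 0 0;1 1 0 0 0;1 1 0 0 0;1 1 0 0 0;1 1 0 0 0"}}

```text
t: 2.35
tool_pos: [0.4634, 0.0058, 0.2054]
ee_rot: [-180.0, 0.0, 83.0]
force: [0.0, -0.7, -0.6]
finger_gap: 0.094
grip_force: 0.0
```

Request:
{"method": "drive_tool", "body": {"commands": "1 0.906 -0.21 0 0;1 0.906 -0.21 0 0;1 0.906 -0.21 0 0;1 0.906 -0.21 0.2 0;1 0.906 -0.21 0.3 0;1 0.906 -0.21 0.3 0"}}

```text
t: 3.1
tool_pos: [0.4433, 0.1895, 0.1437]
ee_rot: [-179.8, 0.1, 82.8]
force: [0.2, 0.5, -0.1]
finger_gap: 0.0939
grip_force: 0.0
```

```bash
cat >> h.py <<'E'
def hsvof(im): return cv2.cvtColor(im["pixels"],cv2.COLOR_RGB2HSV)
E
python3 - <<'E'
from h import *
st()
im=get_image("wrist"); save(im,"w1"); c=cloud(im); h=hsvof(im)
q=c[(h[...,0]>20)&(h[...,0]<35)&(h[...,1]>150)&(c[...,2]>.03)&(c[...,2]<.05)]
print(len(q)); r=cv2.minAreaRect(q[:,:2].astype(np.float32)); print(r,q.mean(0))
E
```

```text
{'t': 3.1, 'tool_pos': [0.443, 0.19, 0.144], 'ee_rot': [-179.789, 0.092, 82.834], 'force': [0.188, 0.481, -0.126], 'finger_gap': 0.094, 'grip_force': 0.0, 'joint_pos': [9.66, -4.943, 116.205, -0.028, 68.966, 16.836]}
3103
((0.4453924000263214, 0.1906208097934723), (0.06950277835130692, 0.031524691730737686), 83.42048645019531) [0.44558823 0.19209522 0.03521173]
```

View pics/w1.png

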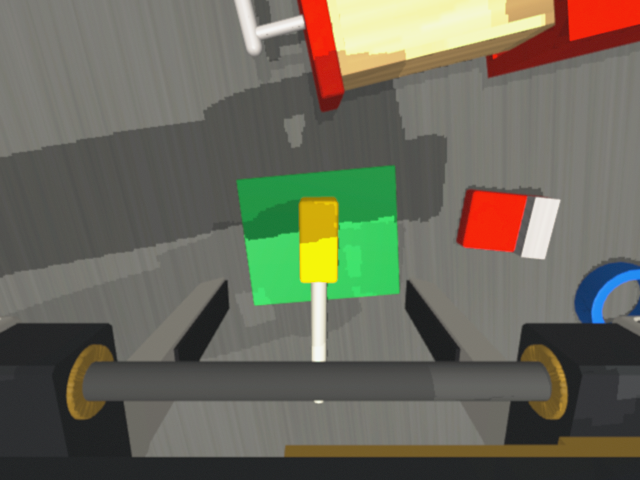

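The wrist view shows the handle at (320,240), centred between the fingers, and its measured position (0.445, 0.191) agrees with the top camera. Next I descend and grip.

Request:
{"method": "drive_tool", "body": {"commands": "1 0 0.005 0.3 0;1 0 0.005 0.55 0;1 0 0.005 0.685 0;1 0 0.005 0.685 0;0 0 0.005 0.685 0;0 0 0.005 0.685 0;0 0 0.005 0.685 0;0 0 0.005 0.685 0;0 0 0.005 0.685 0;0 0 0.005 0.6 0;0 0 0.005 0.45 0;0 0 0.005 0.45 0", "squeeze": 50}}

```text
t: 4.65
tool_pos: [0.4472, 0.1919, 0.0585]
ee_rot: [179.6, -0.1, 83.0]
force: [0.7, 0.2, -0.2]
finger_gap: 0.0176
grip_force: 0.0
```

```bash
cat >> h.py <<'E'
def rod(img="wrist",tag=None):
    im=get_image(img); c=cloud(im); h=hsvof(im); s=st()
    if tag: save(im,tag)
    z=s["tool_pos"][2]+.011
    m=(h[...,0]>20)&(h[...,0]<35)&(h[...,1]>150)&(abs(c[...,2]-z-.016)<.012)
    q=c[m]; print("handle",len(q),cv2.minAreaRect(q[:,:2].astype(np.float32)) if len(q)>5 else "",q.mean(0))
    m=(h[...,1]<70)&(h[...,2]>110)&(abs(c[...,2]-z)<.012)&(abs(c[...,0]-s["tool_pos"][0])<.05)&(c[...,1]<s["tool_pos"][1]-.03)
    q=c[m]; 
    if len(q)>20:
        k=np.polyfit(q[:,1],q[:,0],1); print("shaft",len(q),"yaw",-np.degrees(np.arctan(k[0])),q.mean(0),"y",np.percentile(q[:,1],[1,99]), "x at y=tip",np.polyval(k,q[:,1].min()),"zfit",np.polyfit(q[:,1],q[:,2],1))
E
python3 -c "
from h import *
rod(tag='w2'); rod('top','t2'); rod('scene')"
```

```text
{'t': 4.7, 'tool_pos': [0.446, 0.192, 0.057], 'ee_rot': [179.818, -0.056, 83.005], 'force': [-0.141, 0.379, -0.106], 'finger_gap': 0.013, 'grip_force': 0.0, 'joint_pos': [9.849, 3.065, 118.701, 0.001, 58.043, 16.844]}
handle 58 ((0.4475753605365753, 0.18914777040481567), (0.011829234659671783, 0.01762351393699646), 83.56635284423828) [0.44850886 0.1865007  0.08097441]
{'t': 4.75, 'tool_pos': [0.445, 0.192, 0.056], 'ee_rot': [179.953, -0.014, 83.003], 'force': [-0.131, -0.52, -0.029], 'finger_gap': 0.009, 'grip_force': 0.0, 'joint_pos': [9.847, 3.143, 118.769, 0.0, 58.039, 16.843]}
handle 564 ((0.6563458442687988, 0.26362138986587524), (0.6598147749900818, 0.7948148846626282), 6.27449893951416) [0.82276401 0.51205386 0.07485021]
shaft 739 yaw -1.7604316674599765 [ 0.44967859 -0.50428442  0.06492575] y [-0.67445913 -0.07992386] x at y=tip 0.4444033194253554 zfit [0.0263978  0.07823775]
{'t': 4.8, 'tool_pos': [0.444, 0.191, 0.055], 'ee_rot': [-179.956, 0.015, 83.002], 'force': [0.321, -0.16, 0.404], 'finger_gap': 0.005, 'grip_force': 0.0, 'joint_pos': [9.844, 3.196, 118.808, -0.001, 58.042, 16.843]}
handle 72 ((0.8284749388694763, 0.5670416355133057), (0.024532897397875786, 0.05136169120669365), 46.76914596557617) [0.82888011 0.56786765 0.07311881]
shaft 450 yaw -2.202607420643297 [ 0.46080137 -0.19442598  0.06995636] y [-0.67430558 -0.07836229] x at y=tip 0.44230914564831014 zfit [0.02210457 0.07425406]
```

The fingers close at only about 80 mm/s, so I lifted too early. I'll reopen, check where the rod is and try again.

Request:
{"method": "drive_tool", "body": {"commands": "1 0 0 -0.45 0;1 0 0 -0.45 0;1 0 0 -0.45 0;1 0 0 -0.45 0;1 0 0 -0.45 0;1 0 0 -0.45 0;1 0 0 -0.45 0;1 0 0 -0.45 0;1 0 0 -0.45 0"}}

```text
t: 5.92
tool_pos: [0.4448, 0.1915, 0.1455]
ee_rot: [180.0, -0.0, 83.0]
force: [0.0, 0.1, -0.0]
finger_gap: 0.0917
grip_force: 0.0
```

Run:
```python
from h import *
st()
im=get_image("wrist"); c=cloud(im); h=hsvof(im); save(im,"w3")
q=c[(h[...,0]>20)&(h[...,0]<35)&(h[...,1]>150)&(c[...,2]>.03)&(c[...,2]<.05)]
print(len(q),cv2.minAreaRect(q[:,:2].astype(np.float32)),q.mean(0))
```

```text
{'t': 5.925, 'tool_pos': [0.445, 0.191, 0.145], 'ee_rot': [179.996, -0.001, 83.0], 'force': [0.049, 0.109, -0.028], 'finger_gap': 0.092, 'grip_force': 0.0, 'joint_pos': [9.843, -4.922, 115.99, -0.0, 68.928, 16.842]}
3069 ((0.4453931748867035, 0.19031715393066406), (0.07001403719186783, 0.03162882477045059), 83.38426208496094) [0.44557243 0.19212343 0.03523019]
```

Request:
{"method": "drive_tool", "body": {"commands": "0.55 0 0 0.3 0;0.55 0 0 0.55 0;0.5 0 0 0.685 0;0.5 0 0 0.685 0;0 0 0 0.685 0;0 0 0 0.685 0;0 0 0 0.685 0;0 0 0 0.685 0;0 0 0 0.685 0;0 0 0 0.685 0;0 0 0 0.685 0;0 0 0 0.685 0", "squeeze": 50}}

```text
t: 7.48
tool_pos: [0.4451, 0.1917, 0.0097]
ee_rot: [180.0, -0.0, 83.0]
force: [-4.0, -0.8, 6.0]
finger_gap: 0.0314
grip_force: 50.0
```

Request:
{"method": "drive_tool", "body": {"commands": "0 0 0 -0.1 0;0 0 0 -0.21 0;0 0 0 -0.21 -0.031;0 -0.2 0.06 -0.21 -0.031;0 -0.4 0.12 -0.21 -0.031;0 -0.476 0.146 -0.21 -0.031;0 -0.476 0.146 -0.21 -0.031;0 -0.476 0.146 -0.21 -0.031"}}

```text
t: 8.48
tool_pos: [0.4617, 0.0942, 0.0502]
ee_rot: [-180.0, -0.0, 88.6]
force: [0.7, 0.2, -3.7]
finger_gap: 0.0317
grip_force: 50.0
```

Run:
```python
from h import *
s=st()
for n in("top","scene","wrist"):
    im=get_image(n); c=cloud(im); h=hsvof(im); save(im,"a_"+n)
    m=(abs(c[...,2]-.067)<.015)&(abs(c[...,0]-s["tool_pos"][0])<.03)&(c[...,1]<.05)&(c[...,1]>-.07); q=c[m]; print(n,len(q))
    if len(q)>20:
        k=np.polyfit(q[:,1],q[:,0],1); print("ang",np.degrees(np.arctan(k[0])),"y",np.percentile(q[:,1],[0,5,99]),"x at -.0785",np.polyval(k,-.0785),"z at both",np.polyval(np.polyfit(q[:,1],q[:,2],1),[.05,-.07]))
```

```text
{'t': 8.475, 'tool_pos': [0.462, 0.094, 0.05], 'ee_rot': [-179.966, -0.026, 88.617], 'force': [0.67, 0.18, -3.732], 'finger_gap': 0.032, 'grip_force': 49.999, 'joint_pos': [-2.304, 1.997, 120.673, 0.03, 57.365, -0.937]}
top 301
ang 1.75842940159083 y [-0.06464133 -0.05997709  0.04393873] x at -.0785 0.4560801080432316 z at both [0.06541809 0.06551601]
scene 290
ang 1.6556086977834643 y [-0.0666642  -0.06164748  0.04880482] x at -.0785 0.4614559990540535 z at both [0.0621584  0.06162264]
wrist 1115
ang 1.9878545150969487 y [0.00789611 0.01310884 0.03993521] x at -.0785 0.4572786345407073 z at both [0.06616786 0.0617774 ]
```

View pics/a_scene.png

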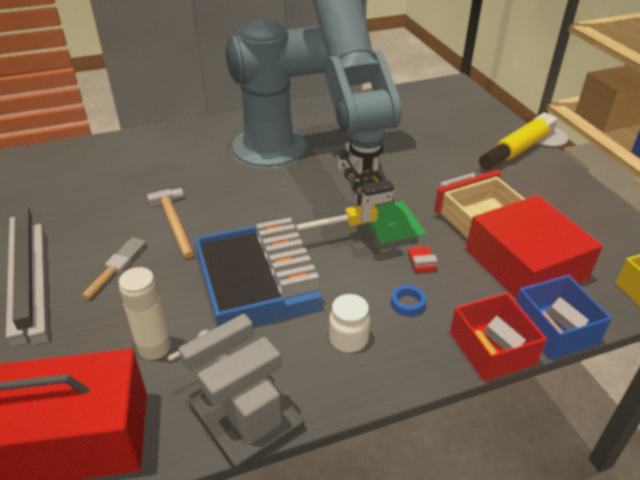

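The rod is level and in line with tube a: its axis is about 60 mm high and the tip x is about 0.457 against 0.458 for the tube. All the bystanders are where they were. I'll push tube a, then shift to tube b.

Request:
{"method": "drive_tool", "body": {"commands": "0 -0.12 0 0 0;0 -0.24 0 0 0;0 -0.33 0 0 0;0 -0.41 0 0 0;0 -0.49 0 0 0;0 -0.49 0 0 0;0 -0.25 0 0 0;0 -0.05 0 0 0;0 0.02 0 0 0;0 0.02 0.14 0 0;0 0.02 0.28 0 0;0 0.02 0.28 0 0"}}

```text
t: 10.12
tool_pos: [0.52, 0.0956, 0.0509]
ee_rot: [179.9, 0.0, 88.6]
force: [0.7, 0.8, -4.4]
finger_gap: 0.0314
grip_force: 50.0
```

```bash
cat >> h.py <<'E'
J=np.array([.5407,-.1186]); a=np.radians(-1.5); RJ=np.array([[np.cos(a),-np.sin(a)],[np.sin(a),np.cos(a)]])
def oranges(img="top",tag=None):
    im=get_image(img); c=cloud(im); h=hsvof(im)
    if tag: save(im,tag)
    j=(c[...,:2]-J)@RJ
    m=(h[...,0]>4)&(h[...,0]<22)&(h[...,1]>90)&(abs(j[...,0])<.12)&(j[...,1]>-.18)&(j[...,1]<.05)&(c[...,2]>.04)&(c[...,2]<.1)
    n,l=cv2.connectedComponents(m.astype(np.uint8))
    for i in range(1,n):
        q=j[l==i].astype(np.float32)
        if len(q)>12:
            r=cv2.minAreaRect(q); w=c[l==i]; print(img,len(q),"jig",np.round(r[0],4),np.round(r[1],3),round(r[2],1),"world",np.round(w.mean(0),4))
E
python3 - <<'E'
from h import *
st(); oranges("top"); oranges("scene")
E
```

```text
{'t': 10.125, 'tool_pos': [0.52, 0.096, 0.051], 'ee_rot': [179.911, 0.017, 88.565], 'force': [0.67, 0.757, -4.434], 'finger_gap': 0.031, 'grip_force': 49.999, 'joint_pos': [-1.873, 9.363, 112.537, -0.02, 58.01, -0.427]}
top 64 jig [0.0852 0.0016] [0.036 0.01 ] 88.7 world [ 0.6258 -0.1186  0.0732]
top 64 jig [ 0.0291 -0.0129] [0.008 0.035] 0.3 world [ 0.5694 -0.1317  0.0729]
top 23 jig [-0.0292  0.0062] [0.018 0.007] 76.4 world [ 0.5123 -0.1095  0.072 ]
top 14 jig [-0.0244 -0.0081] [0.023 0.007] 74.5 world [ 0.5153 -0.1276  0.0739]
top 163 jig [-0.0841 -0.071 ] [0.034 0.044] 1.4 world [ 0.4554 -0.1857  0.056 ]
scene 342 jig [-0.0896 -0.0682] [0.044 0.058] 86.0 world [ 0.4627 -0.1874  0.0593]
scene 44 jig [-0.0278 -0.0024] [0.022 0.039] 2.1 world [ 0.5098 -0.1232  0.0724]
scene 53 jig [ 0.0266 -0.0124] [0.022 0.039] 0.2 world [ 0.5656 -0.1343  0.0724]
scene 57 jig [0.0828 0.0034] [0.024 0.04 ] 7.4 world [ 0.6223 -0.1204  0.0724]
```

Request:
{"method": "drive_tool", "body": {"commands": "0 -0.14 0 0 0;0 -0.26 0 0 0;0 -0.35 0 0 0;0 -0.43 0 0 0;0 -0.51 0 0 0;0 -0.51 0 0 0;0 -0.25 0 0 0;0 -0.05 0 0 0;0 0 0 0 0;0 0 0.14 0 0;0 0 0.28 0 0;0 0 0.28 0 0"}}

```text
t: 11.72
tool_pos: [0.576, 0.094, 0.0509]
ee_rot: [179.9, 0.0, 88.6]
force: [-0.2, -0.2, -3.0]
finger_gap: 0.0317
grip_force: 50.0
```

Request:
{"method": "drive_tool", "body": {"commands": "0 -0.14 0 0 0;0 -0.26 0 0 0;0 -0.35 0 0 0;0 -0.43 0 0 0;0 -0.51 0 0 0;0 -0.51 0 0 0;0 -0.25 0 0 0;0 -0.05 0 0 0;0 0 0 0 0;0 0 0.14 0 0;0 0 0.28 0 0;0 0 0.28 0 0"}}

```text
t: 13.22
tool_pos: [0.6319, 0.0926, 0.0508]
ee_rot: [179.9, 0.0, 88.6]
force: [-0.2, 0.5, -4.4]
finger_gap: 0.032
grip_force: 50.0
```

Run:
```python
from h import *
st(); oranges("top"); oranges("scene","p2")
```

```text
{'t': 13.225, 'tool_pos': [0.632, 0.093, 0.051], 'ee_rot': [179.906, 0.019, 88.558], 'force': [-0.161, 0.475, -4.415], 'finger_gap': 0.032, 'grip_force': 49.999, 'joint_pos': [-1.81, 22.489, 96.124, -0.021, 61.292, -0.358]}
top 65 jig [0.085  0.0015] [0.036 0.01 ] 88.8 world [ 0.626  -0.1188  0.0725]
top 273 jig [ 0.0308 -0.0711] [0.035 0.044] 1.9 world [ 0.5683 -0.1887  0.0628]
top 199 jig [-0.0255 -0.0721] [0.037 0.044] 1.4 world [ 0.5129 -0.1875  0.0598]
top 162 jig [-0.0841 -0.071 ] [0.034 0.044] 1.2 world [ 0.4553 -0.1854  0.0562]
scene 1078 jig [-0.0335 -0.0678] [0.17  0.049] 0.4 world [ 0.5218 -0.189   0.0597]
scene 59 jig [0.0815 0.0011] [0.019 0.042] 4.2 world [ 0.6222 -0.121   0.0724]
```

Request:
{"method": "drive_tool", "body": {"commands": "0 -0.14 0 0 0;0 -0.26 0 0 0;0 -0.35 0 0 0;0 -0.43 0 0 0;0 -0.51 0 0 0;0 -0.51 0 0 0;0 -0.25 0 0 0;0 -0.05 0 0 0;0 0 0 0 0;0 0 0 0 0"}}

```text
t: 14.58
tool_pos: [0.6301, 0.0938, 0.0504]
ee_rot: [-180.0, 0.0, 88.7]
force: [0.8, 0.1, -3.5]
finger_gap: 0.0316
grip_force: 50.0
```

Run:
```python
from h import *
st(); oranges("top","p3"); oranges("scene")
```

```text
{'t': 14.575, 'tool_pos': [0.63, 0.094, 0.05], 'ee_rot': [-179.996, 0.022, 88.671], 'force': [0.824, 0.138, -3.541], 'finger_gap': 0.032, 'grip_force': 49.998, 'joint_pos': [-1.705, 22.392, 96.308, -0.025, 61.304, -0.364]}
top 309 jig [ 0.0876 -0.0724] [0.038 0.045] 1.6 world [ 0.6241 -0.1909  0.0629]
top 279 jig [ 0.0307 -0.0713] [0.036 0.044] 1.5 world [ 0.5681 -0.189   0.063 ]
top 205 jig [-0.0256 -0.0724] [0.037 0.044] 1.1 world [ 0.5128 -0.1881  0.0591]
top 159 jig [-0.0841 -0.071 ] [0.034 0.044] 1.3 world [ 0.4547 -0.1852  0.0564]
scene 1459 jig [-0.0057 -0.0674] [0.219 0.049] 0.2 world [ 0.5504 -0.1898  0.0602]
```

View pics/p3.png

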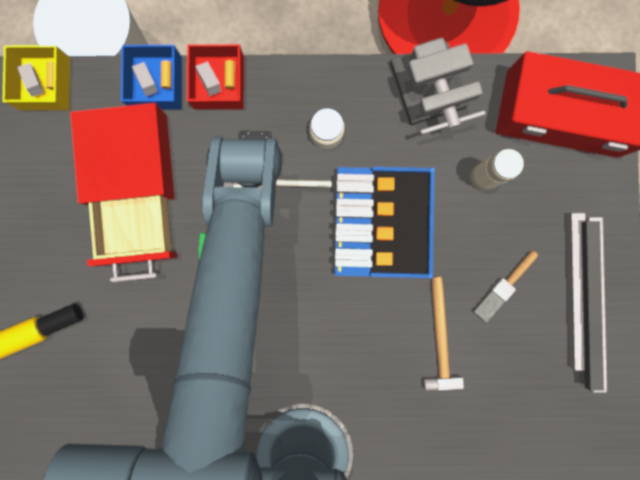

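All four slugs lie side by side on the tray, at about (386,184), (386,209), (386,234) and (386,259). I'll put the rod back on the pad.

Request:
{"method": "drive_tool", "body": {"commands": "0 0 -0.3 -0.1 0;0 0 -0.6 -0.1 0;0 0.1 -0.9 -0.1 0;0 0.3 -0.934 -0.1 0;0 0.443 -0.934 -0.1 0;0 0.443 -0.934 -0.1 0;0 0.443 -0.934 0.1 0;0 0.443 -0.934 0.18 0;0 0.443 -0.934 0.204 0;0 0.443 -0.934 0.204 0;0.55 0.443 -0.934 0.204 0;0.55 0.443 -0.934 0.204 0"}}

```text
t: 16.18
tool_pos: [0.4469, 0.1865, 0.0107]
ee_rot: [179.9, -0.0, 88.6]
force: [-0.3, -0.2, 0.2]
finger_gap: 0.0483
grip_force: 0.0
```

Request:
{"method": "drive_tool", "body": {"commands": "0.6 0 0 0 0;0.6 0 0 0 0;0.6 0 0 -0.3 0;0.6 0 0 -0.6 0;0.6 0 0 -0.9 0;0.6 0 0 -0.9 0"}}

```text
t: 16.92
tool_pos: [0.4491, 0.1871, 0.1956]
ee_rot: [179.3, -0.1, 88.6]
force: [0.8, 0.2, -0.4]
finger_gap: 0.0565
grip_force: 0.0
```

Run:
```python
from h import *
st()
im=get_image("wrist"); c=cloud(im); h=hsvof(im)
q=c[(h[...,0]>20)&(h[...,0]<35)&(h[...,1]>150)&(c[...,2]>.02)&(c[...,2]<.06)]
print(len(q),cv2.minAreaRect(q[:,:2].astype(np.float32)),q.mean(0))
```

```text
{'t': 16.925, 'tool_pos': [0.449, 0.187, 0.196], 'ee_rot': [179.348, -0.125, 88.593], 'force': [0.799, 0.16, -0.431], 'finger_gap': 0.056, 'grip_force': 0.0, 'joint_pos': [9.237, -8.407, 113.629, 0.003, 74.114, 10.644]}
2318 ((0.4473744332790375, 0.18484745919704437), (0.0694839358329773, 0.03141161426901817), 89.13815307617188) [0.44770176 0.18665654 0.03507498]
```

The rod is parked at (0.447, 0.186), flat on the pad. Now for a closer look at the slugs with the wrist camera.

Request:
{"method": "drive_tool", "body": {"commands": "0.47 -1 0.25 0 0;0.47 -1 0.25 0 0;0.47 -1 0.25 0 0;0.47 -1 0.25 0 0;0.47 -1 0.25 0 0"}}

```text
t: 17.6
tool_pos: [0.4899, -0.015, 0.188]
ee_rot: [-179.8, -0.1, 88.5]
force: [0.2, 0.7, 0.7]
finger_gap: 0.044
grip_force: 0.0
```

Request:
{"method": "drive_tool", "body": {"commands": "0.47 -0.7 0.25 0 0;0.47 -0.7 0.25 0 0;0.47 -0.7 0.25 0 0;0.47 -0.7 0.25 0 0"}}

```text
t: 18.1
tool_pos: [0.5371, -0.1551, 0.1889]
ee_rot: [-179.9, -0.1, 88.6]
force: [0.5, -0.2, -0.1]
finger_gap: 0.0441
grip_force: 0.0
```

Run:
```python
from h import *
st()
for n in("wrist","top"):
    im=get_image(n); c=cloud(im); h=hsvof(im); save(im,"s_"+n)
    j=(c[...,:2]-J)@RJ
    m=(h[...,0]>4)&(h[...,0]<22)&(h[...,1]>90)&(abs(c[...,2]-.071)<.006)&(j[...,1]<-.045)&(j[...,1]>-.18)
    k,l=cv2.connectedComponents(m.astype(np.uint8))
    for i in range(1,k):
        if (l==i).sum()>30:
            r=cv2.minAreaRect(c[l==i][:,:2].astype(np.float32)); print(n,(l==i).sum(),np.round(r[0],4),np.round(r[1],3),round(r[2],1),np.median(c[l==i][:,2]))
# drawer, from saved clean top view
d=np.load("top0.npz"); c=d["c"]; h=cv2.cvtColor(d["p"],cv2.COLOR_RGB2HSV)
red=((h[...,0]<8)|(h[...,0]>172))&(h[...,1]>150)
uv=np.zeros(red.shape,bool); uv[95:275,60:185]=1
for n,lo,hi in(("front",.078,.096),("cab",.096,.106)):
    m=red&uv&(c[...,2]>lo)&(c[...,2]<hi)
    if n=="front": m[:238]=0
    q=c[m][:,:2]; r=cv2.minAreaRect(q.astype(np.float32)); print(n,cv2.boxPoints(r).round(4).tolist(),r)
    if n=="front": print(np.polyfit(q[:,1],q[:,0],1),q.mean(0))
```

```text
{'t': 18.1, 'tool_pos': [0.537, -0.155, 0.189], 'ee_rot': [-179.922, -0.074, 88.576], 'force': [0.537, -0.237, -0.059], 'finger_gap': 0.044, 'grip_force': 0.0, 'joint_pos': [-27.739, 2.869, 103.502, 0.033, 73.731, -26.325]}
wrist 276 [ 0.4567 -0.1864] [0.036 0.029] 88.1 0.07039410798377248
wrist 202 [ 0.5137 -0.1878] [0.036 0.028] 89.3 0.07082367629335987
wrist 206 [ 0.5695 -0.1892] [0.036 0.028] 88.5 0.07088848335243936
wrist 304 [ 0.6254 -0.1907] [0.036 0.028] 88.9 0.07072131938895508
front [[0.4390999972820282, 0.4765999913215637], [0.45809999108314514, 0.29260000586509705], [0.47290000319480896, 0.29409998655319214], [0.453900009393692, 0.4781000018119812]] ((0.45598673820495605, 0.38534459471702576), (0.014893515035510063, 0.18494859337806702), 5.892180919647217)
[-0.1009421   0.49431683] [0.45551021 0.38444429]
cab [[0.5788000226020813, 0.4950999915599823], [0.5982000231742859, 0.302700012922287], [0.8034999966621399, 0.32330000400543213], [0.7842000126838684, 0.5157999992370605]] ((0.6911900639533997, 0.4092181921005249), (0.20637987554073334, 0.19344380497932434), 5.738070964813232)
```

View pics/s_wrist.png

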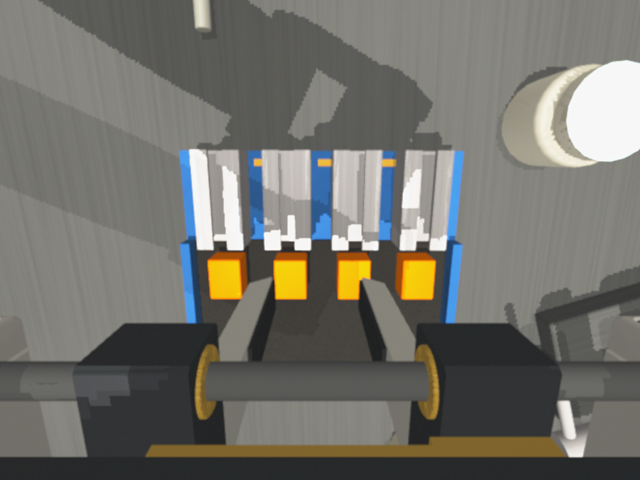

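The wrist view shows the four slugs at (227,275), (291,275), (353,275) and (416,275), just clear of the tubes with free space between them. The measured tops are at z≈0.071 and 36×28 mm, as they should be. I'll pick slug a first.

Request:
{"method": "drive_tool", "body": {"commands": "0.47 -0.167 -0.398 0 0;0.47 -0.167 -0.398 0 0;0.47 -0.167 -0.398 0.3 0;0.47 -0.167 -0.398 0.55 0;0.47 -0.167 -0.398 0.7 0;0.47 -0.167 -0.398 0.7 0;0 -0.167 -0.398 0.7 0;0 -0.167 -0.398 0.7 0;0 -0.167 -0.398 0.7 0;0 -0.167 -0.398 0.7 0;0 -0.167 -0.398 0.3 0;0 -0.167 -0.398 0 0", "squeeze": 40}}

```text
t: 19.7
tool_pos: [0.4559, -0.1871, 0.1752]
ee_rot: [-179.9, -0.0, 88.6]
force: [1.3, -1.2, -0.6]
finger_gap: 0.0275
grip_force: 40.0
```

Request:
{"method": "drive_tool", "body": {"commands": "0 0 0 0 0;0 0.5 0.15 0 0;0 1 0.315 0 0;0 1 0.315 0 0;0 1 0.315 0 0;0 1 0.315 0 0"}}

```text
t: 20.45
tool_pos: [0.5238, 0.0123, 0.1727]
ee_rot: [-179.8, -0.0, 88.7]
force: [0.1, -0.4, -1.9]
finger_gap: 0.028
grip_force: 40.0
```

Request:
{"method": "drive_tool", "body": {"commands": "0 1 0 0 0;0 1 0 0 0;0 1 0 0 0;0 1 0 0 0;0 1 0 0 0"}}

```text
t: 21.08
tool_pos: [0.5293, 0.2101, 0.1736]
ee_rot: [-179.9, 0.1, 88.6]
force: [0.5, 0.7, -2.4]
finger_gap: 0.0278
grip_force: 40.0
```

Request:
{"method": "drive_tool", "body": {"commands": "0 1 0 0 0.46;0 1 0 0 0.46;0 1 0 0 0.46;0 1 0 0 0.46;0 1 0 0 0.46;0 1 0 0 0.46;0 1 0 0 0.46;0 1 0 0 0.46;0 1 0 0 0.46;0 1 0 0 0.46"}}

```text
t: 22.32
tool_pos: [0.5353, 0.4095, 0.1744]
ee_rot: [180.0, 0.0, 5.8]
force: [-0.6, -0.3, -1.7]
finger_gap: 0.0279
grip_force: 40.0
```

Request:
{"method": "drive_tool", "body": {"commands": "0 0.01 -0.095 0 0;0 0.01 -0.095 0.2 0;0 0.01 -0.095 0.45 0;0 0.01 -0.095 0.65 0;0 0.01 -0.095 0.71 0;0 0.01 -0.095 0.71 0;0.4 0.01 -0.095 0.71 0;0.4 0.01 -0.095 0.71 0;0.4 0.01 -0.095 0.71 0;0.47 0.01 -0.095 0.4 0;0.47 0.01 -0.095 0.1 0;0.47 0.01 -0.095 0 0"}}

```text
t: 23.82
tool_pos: [0.5369, 0.4313, 0.1807]
ee_rot: [-179.8, -0.5, 5.8]
force: [-0.0, -0.1, -0.3]
finger_gap: 0.0447
grip_force: 0.0
```

```bash
cat >> h.py <<'E'
def tray_drawer(n="wrist",tag=None):
    im=get_image(n); c=cloud(im); h=hsvof(im)
    if tag: save(im,tag)
    D=np.array([.5505,.3949]); t=np.radians(5.8); RD=np.array([[np.cos(t),-np.sin(t)],[np.sin(t),np.cos(t)]])
    m=(h[...,0]>4)&(h[...,0]<22)&(h[...,1]>170)&(c[...,2]>.02)&(c[...,2]<.1)&(abs(c[...,1])<.5)&(c[...,0]<.7)
    k,l=cv2.connectedComponents(m.astype(np.uint8))
    for i in range(1,k):
        q=c[l==i]
        if len(q)>30:
            top=np.percentile(q[:,2],80); q=q[abs(q[:,2]-top)<.006]; r=cv2.minAreaRect(q[:,:2].astype(np.float32)); print(n,len(q),"w",np.round(r[0],4),np.round(r[1],3),round(r[2],1),"top",round(top,3),"drw",np.round((np.array(r[0])-D)@RD,3))
E
python3 -c "
from h import *
st(); tray_drawer('wrist','d1'); tray_drawer('top')"
```

```text
{'t': 23.825, 'tool_pos': [0.537, 0.431, 0.181], 'ee_rot': [-179.798, -0.466, 5.783], 'force': [-0.038, -0.102, -0.312], 'finger_gap': 0.045, 'grip_force': 0.0, 'joint_pos': [29.362, 19.945, 84.653, -0.001, 74.895, 113.579]}
wrist 1230 w [0.537  0.4308] [0.036 0.027] 5.7 top 0.051 drw [-0.01   0.037]
wrist 50 w [0.4643 0.404 ] [0.002 0.042] 5.8 top 0.081 drw [-0.085  0.018]
top 86 w [ 0.6228 -0.1901] [0.035 0.027] 89.5 top 0.073 drw [ 0.013 -0.589]
top 77 w [ 0.5679 -0.1885] [0.036 0.028] 87.7 top 0.073 drw [-0.042 -0.582]
top 108 w [0.5343 0.4284] [0.034 0.026] 3.7 top 0.052 drw [-0.013  0.035]
top 86 w [ 0.5118 -0.1872] [0.034 0.027] 89.7 top 0.073 drw [-0.097 -0.575]
```

View pics/d1.png

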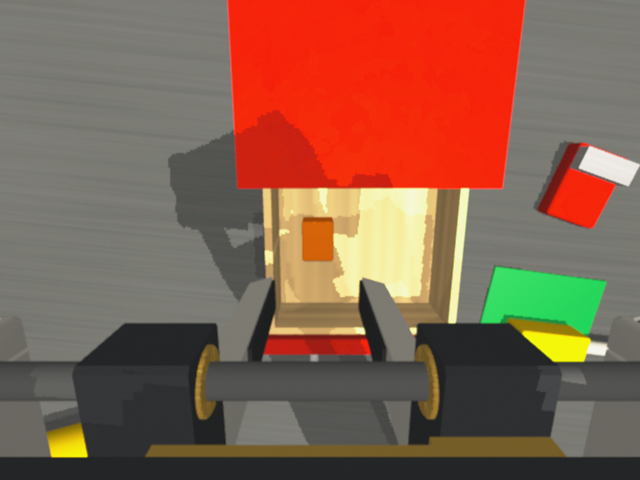

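Slug a lies in the drawer at (318,240). Next is slug b.

Request:
{"method": "drive_tool", "body": {"commands": "0.47 0 1 0 -0.46;0.47 0 1 0 -0.46;0.47 0 1 0 -0.46;0.47 0 1 0 -0.46;0.47 0 1 0 -0.46;0.47 0 1 0 -0.46;0.47 0 1 0 -0.46;0.47 0 1 0 -0.46;0.47 0 1 0 -0.46;0.47 0 1 0 -0.46"}}

```text
t: 25.18
tool_pos: [0.554, 0.2308, 0.173]
ee_rot: [-179.9, 0.0, 88.5]
force: [0.8, 0.3, 0.1]
finger_gap: 0.0441
grip_force: 0.0
```

Request:
{"method": "drive_tool", "body": {"commands": "0.47 -1 -0.158 0 0;0.47 -1 -0.158 0 0;0.47 -1 -0.158 0 0;0.47 -1 -0.158 0 0;0.47 -1 -0.158 0 0"}}

```text
t: 25.8
tool_pos: [0.5182, 0.0315, 0.1744]
ee_rot: [-180.0, -0.0, 88.4]
force: [-0.4, 0.6, -0.4]
finger_gap: 0.0442
grip_force: 0.0
```

Request:
{"method": "drive_tool", "body": {"commands": "0.47 -1 0 0 0;0.47 -1 0 0 0;0.47 -1 0 0 0;0.47 -1 0 0 0;0.47 -1 0 0 0;0.47 -1 0 0 0;0.47 -1 0 0 0"}}

```text
t: 26.68
tool_pos: [0.5136, -0.1664, 0.1746]
ee_rot: [-180.0, -0.0, 88.7]
force: [-0.3, 0.5, -0.3]
finger_gap: 0.0439
grip_force: 0.0
```

Request:
{"method": "drive_tool", "body": {"commands": "0.47 -0.107 0.003 0 0;0.47 -0.107 0.003 0.25 0;0.47 -0.107 0.003 0.5 0;0.47 -0.107 0.003 0.627 0;0.47 -0.107 0.003 0.627 0;0 -0.107 0.003 0.627 0;0 -0.107 0.003 0.627 0;0 -0.107 0.003 0.627 0;0 -0.107 0.003 0.627 0;0 -0.107 0.003 0.35 0;0 -0.107 0.003 0.1 0;0 -0.107 0.003 0 0"}}

```text
t: 28.18
tool_pos: [0.5149, -0.1901, 0.1785]
ee_rot: [179.7, 0.2, 88.6]
force: [0.1, -0.8, -1.5]
finger_gap: 0.0272
grip_force: 40.0
```

Request:
{"method": "drive_tool", "body": {"commands": "0 0 0 0 0;0 0.3 0.05 0 0;0 0.6 0.076 0 0;0 0.9 0.076 0 0;0 1 0.076 0 0;0 1 0.076 0 0"}}

```text
t: 28.92
tool_pos: [0.5324, 0.0115, 0.1727]
ee_rot: [-179.8, -0.0, 88.7]
force: [0.0, -0.3, -1.5]
finger_gap: 0.0279
grip_force: 40.0
```

Request:
{"method": "drive_tool", "body": {"commands": "0 0.3 0 0 0;0 0.6 0 0 0;0 0.9 0 0 0;0 1 0 0 0;0 1 0 0 0"}}

```text
t: 29.55
tool_pos: [0.5384, 0.2096, 0.1737]
ee_rot: [-179.9, 0.0, 88.6]
force: [-0.2, -0.5, -0.9]
finger_gap: 0.0276
grip_force: 40.0
```

Request:
{"method": "drive_tool", "body": {"commands": "0 0.3 0 0 0.46;0 0.5 0 0 0.46;0 0.736 0 0 0.46;0 0.736 0 0 0.46;0 0.736 0 0 0.46;0 0.736 0 0 0.46;0 0.736 0 0 0.46;0 0.736 0 0 0.46;0 0.736 0 0 0.46;0 0.736 0 0 0.46"}}

```text
t: 30.8
tool_pos: [0.5427, 0.3558, 0.1744]
ee_rot: [180.0, 0.0, 5.8]
force: [-0.5, 0.8, -1.2]
finger_gap: 0.0278
grip_force: 40.0
```

Request:
{"method": "drive_tool", "body": {"commands": "0 0 -0.015 0 0;0 0 -0.015 0.2 0;0 0 -0.015 0.45 0;0 0 -0.015 0.65 0;0 0 -0.015 0.71 0;0 0 -0.015 0.71 0;0.4 0 -0.015 0.71 0;0.4 0 -0.015 0.71 0;0.4 0 -0.015 0.71 0;0.47 0 -0.015 0.45 0;0.47 0 -0.015 0.2 0;0.47 0 -0.015 0 0"}}

```text
t: 32.3
tool_pos: [0.5424, 0.3604, 0.1774]
ee_rot: [-180.0, -0.1, 5.8]
force: [1.1, -0.4, 0.2]
finger_gap: 0.0444
grip_force: 0.0
```

Request:
{"method": "drive_tool", "body": {"commands": "0.47 0 1 0 -0.46;0.47 0 1 0 -0.46;0.47 0 1 0 -0.46;0.47 0 1 0 -0.46;0.47 0 1 0 -0.46;0.47 0 1 0 -0.46;0.47 0 1 0 -0.46;0.47 0 1 0 -0.46;0.47 0 1 0 -0.46;0.47 0 1 0 -0.46"}}

```text
t: 33.55
tool_pos: [0.562, 0.1612, 0.1748]
ee_rot: [180.0, -0.0, 88.5]
force: [-0.3, 1.0, -0.2]
finger_gap: 0.0441
grip_force: 0.0
```

```bash
python3 -c "
from h import *
st(); tray_drawer('scene'); tray_drawer('top')"
```

```text
{'t': 33.55, 'tool_pos': [0.562, 0.161, 0.175], 'ee_rot': [179.986, -0.001, 88.454], 'force': [-0.288, 0.981, -0.213], 'finger_gap': 0.044, 'grip_force': 0.0, 'joint_pos': [4.9, 7.059, 100.56, -0.0, 72.367, 6.446]}
scene 19 w [0.5945 0.3741] [0.008 0.046] 9.8 top 0.097 drw [ 0.042 -0.025]
scene 18 w [0.6012 0.3215] [0.008 0.025] 2.5 top 0.099 drw [ 0.043 -0.078]
scene 386 w [ 0.598 -0.19 ] [0.037 0.09 ] 88.8 top 0.07 drw [-0.012 -0.587]
top 150 w [ 0.6232 -0.1903] [0.027 0.035] 1.9 top 0.073 drw [ 0.013 -0.59 ]
top 93 w [ 0.5681 -0.1888] [0.037 0.028] 89.3 top 0.073 drw [-0.041 -0.582]
top 111 w [0.544  0.3636] [0.032 0.02 ] 1.9 top 0.053 drw [-0.01  -0.031]
top 150 w [0.5374 0.4292] [0.033 0.029] 0.8 top 0.053 drw [-0.01   0.035]
```

Request:
{"method": "drive_tool", "body": {"commands": "0.47 -0.4 0.078 0 0;0.47 -0.7 0.078 0 0;0.47 -1 0.078 0 0;0.47 -1 0.078 0 0;0.47 -1 0.078 0 0"}}

```text
t: 34.28
tool_pos: [0.5726, -0.0394, 0.1746]
ee_rot: [-180.0, -0.0, 88.5]
force: [-0.2, -0.3, -0.1]
finger_gap: 0.0439
grip_force: 0.0
```

Request:
{"method": "drive_tool", "body": {"commands": "0.47 -0.3 0 0 0;0.47 -0.6 0 0 0;0.47 -0.745 0 0 0;0.47 -0.745 0 0 0;0.47 -0.745 0 0 0;0.47 -0.745 0 0 0"}}

```text
t: 35.02
tool_pos: [0.5692, -0.1862, 0.1746]
ee_rot: [-180.0, -0.0, 88.7]
force: [0.3, -0.4, -0.4]
finger_gap: 0.0441
grip_force: 0.0
```

Request:
{"method": "drive_tool", "body": {"commands": "0.47 -0.015 0.002 0 0;0.47 -0.015 0.002 0.25 0;0.47 -0.015 0.002 0.5 0;0.47 -0.015 0.002 0.627 0;0.47 -0.015 0.002 0.627 0;0 -0.015 0.002 0.627 0;0 -0.015 0.002 0.627 0;0 -0.015 0.002 0.627 0;0 -0.015 0.002 0.627 0;0 -0.015 0.002 0.35 0;0 -0.015 0.002 0.1 0;0 -0.015 0.002 0 0"}}

```text
t: 36.52
tool_pos: [0.5707, -0.1918, 0.1782]
ee_rot: [179.7, 0.1, 88.6]
force: [-0.5, 0.4, -2.1]
finger_gap: 0.0279
grip_force: 40.0
```

Request:
{"method": "drive_tool", "body": {"commands": "0 0 0 0 0;0 0.3 -0.05 0 0;0 0.6 -0.15 0 0;0 0.9 -0.25 0 0;0 1 -0.25 0 0;0 1 -0.25 0 0"}}

```text
t: 37.28
tool_pos: [0.5224, 0.0116, 0.1718]
ee_rot: [-179.7, -0.0, 88.7]
force: [0.7, 0.4, -1.2]
finger_gap: 0.0276
grip_force: 40.0
```

Request:
{"method": "drive_tool", "body": {"commands": "0 0.3 -0.1 0 0;0 0.6 -0.2 0 0;0 0.9 -0.236 0 0;0 1 -0.236 0 0;0 1 -0.236 0 0"}}

```text
t: 37.9
tool_pos: [0.4816, 0.2111, 0.1731]
ee_rot: [-179.9, 0.1, 88.7]
force: [0.1, -1.2, -1.3]
finger_gap: 0.0275
grip_force: 40.0
```

Request:
{"method": "drive_tool", "body": {"commands": "0 0.3 0 0 0.46;0 0.6 0 0 0.46;0 0.9 0 0 0.46;0 1 0 0 0.46;0 1 0 0 0.46;0 1 0 0 0.46;0 1 0 0 0.46;0 1 0 0 0.46;0 1 0 0 0.46;0 1 0 0 0.46"}}

```text
t: 39.15
tool_pos: [0.4876, 0.4099, 0.174]
ee_rot: [180.0, 0.0, 5.8]
force: [0.1, 0.4, -0.8]
finger_gap: 0.0277
grip_force: 40.0
```

Request:
{"method": "drive_tool", "body": {"commands": "0 0.005 -0.068 0 0;0 0.005 -0.068 0.2 0;0 0.005 -0.068 0.45 0;0 0.005 -0.068 0.65 0;0 0.005 -0.068 0.71 0;0 0.005 -0.068 0.71 0;0.4 0.005 -0.068 0.71 0;0.4 0.005 -0.068 0.71 0;0.4 0.005 -0.068 0.71 0;0.47 0.005 -0.068 0.45 0;0.47 0.005 -0.068 0.2 0;0.47 0.005 -0.068 0 0"}}

```text
t: 40.65
tool_pos: [0.487, 0.425, 0.1774]
ee_rot: [-179.9, -0.1, 5.8]
force: [0.5, 0.5, 0.1]
finger_gap: 0.0445
grip_force: 0.0
```

Request:
{"method": "drive_tool", "body": {"commands": "0.47 0 1 0 -0.46;0.47 0 1 0 -0.46;0.47 0 1 0 -0.46;0.47 0 1 0 -0.46;0.47 0 1 0 -0.46;0.47 0 1 0 -0.46;0.47 0 1 0 -0.46;0.47 0 1 0 -0.46;0.47 0 1 0 -0.46;0.47 0 1 0 -0.46"}}

```text
t: 41.9
tool_pos: [0.5068, 0.2258, 0.1748]
ee_rot: [180.0, -0.0, 88.4]
force: [0.7, -0.9, -0.8]
finger_gap: 0.0441
grip_force: 0.0
```

Request:
{"method": "drive_tool", "body": {"commands": "0.47 -0.4 0.1 0 0;0.47 -0.7 0.2 0 0;0.47 -1 0.32 0 0;0.47 -1 0.32 0 0;0.47 -1 0.32 0 0"}}

```text
t: 42.52
tool_pos: [0.5659, 0.0236, 0.1746]
ee_rot: [-180.0, -0.0, 88.4]
force: [0.5, -0.3, -0.3]
finger_gap: 0.0441
grip_force: 0.0
```

Request:
{"method": "drive_tool", "body": {"commands": "0.47 -0.3 0.1 0 0;0.47 -0.6 0.2 0 0;0.47 -0.9 0.32 0 0;0.47 -1 0.32 0 0;0.47 -1 0.32 0 0;0.47 -1 0.32 0 0"}}

```text
t: 43.28
tool_pos: [0.6245, -0.1748, 0.1745]
ee_rot: [-180.0, -0.1, 88.7]
force: [0.6, 0.0, 0.2]
finger_gap: 0.0441
grip_force: 0.0
```

```bash
python3 -c "
from h import *
st(); tray_drawer('top')"
```

```text
{'t': 43.275, 'tool_pos': [0.624, -0.175, 0.175], 'ee_rot': [-179.963, -0.053, 88.697], 'force': [0.609, 0.015, 0.186], 'finger_gap': 0.044, 'grip_force': 0.0, 'joint_pos': [-25.651, 15.43, 90.919, 0.035, 73.707, -24.357]}
top 153 w [0.543  0.3584] [0.034 0.027] 6.9 top 0.053 drw [-0.011 -0.036]
top 158 w [0.5359 0.4294] [0.033 0.027] 3.7 top 0.052 drw [-0.011  0.036]
top 157 w [0.4891 0.4247] [0.032 0.027] 2.1 top 0.052 drw [-0.058  0.036]
```

Request:
{"method": "drive_tool", "body": {"commands": "0.47 -0.079 0.006 0 0;0.47 -0.079 0.006 0.25 0;0.47 -0.079 0.006 0.5 0;0.47 -0.079 0.006 0.627 0;0.47 -0.079 0.006 0.627 0;0 -0.079 0.006 0.627 0;0 -0.079 0.006 0.627 0;0 -0.079 0.006 0.627 0;0 -0.079 0.006 0.627 0;0 -0.079 0.006 0.35 0;0 -0.079 0.006 0.1 0;0 -0.079 0.006 0 0"}}

```text
t: 44.82
tool_pos: [0.6271, -0.1938, 0.1783]
ee_rot: [179.7, 0.1, 88.6]
force: [-0.8, -0.3, -1.4]
finger_gap: 0.0281
grip_force: 40.0
```

Request:
{"method": "drive_tool", "body": {"commands": "0 0 0 0 0;0 0.3 -0.05 0 0;0 0.6 -0.2 0 0;0 0.9 -0.36 0 0;0 1 -0.36 0 0;0 1 -0.36 0 0"}}

```text
t: 45.58
tool_pos: [0.5565, 0.0105, 0.1717]
ee_rot: [-179.7, -0.0, 88.8]
force: [-0.1, -0.6, -2.4]
finger_gap: 0.0275
grip_force: 40.0
```

Request:
{"method": "drive_tool", "body": {"commands": "0 0.3 -0.1 0 0;0 0.6 -0.2 0 0;0 0.9 -0.36 0 0;0 1 -0.36 0 0;0 1 -0.36 0 0"}}

```text
t: 46.2
tool_pos: [0.491, 0.2105, 0.173]
ee_rot: [-179.9, 0.1, 88.7]
force: [0.9, 0.1, -1.4]
finger_gap: 0.0276
grip_force: 40.0
```

Request:
{"method": "drive_tool", "body": {"commands": "0 0.3 0 0 0.46;0 0.6 0 0 0.46;0 0.7 0 0 0.46;0 0.7 0 0 0.46;0 0.7 0 0 0.46;0 0.7 0 0 0.46;0 0.7 0 0 0.46;0 0.7 0 0 0.46;0 0.7 0 0 0.46;0 0.7 0 0 0.46"}}

```text
t: 47.45
tool_pos: [0.4955, 0.3492, 0.1739]
ee_rot: [180.0, 0.1, 5.8]
force: [-0.4, -0.1, -1.8]
finger_gap: 0.0275
grip_force: 40.0
```

Request:
{"method": "drive_tool", "body": {"commands": "0 -0.003 -0.025 0 0;0 -0.003 -0.025 0.2 0;0 -0.003 -0.025 0.45 0;0 -0.003 -0.025 0.65 0;0 -0.003 -0.025 0.71 0;0 -0.003 -0.025 0.71 0;0.4 -0.003 -0.025 0.71 0;0.4 -0.003 -0.025 0.71 0;0.4 -0.003 -0.025 0.71 0;0.47 -0.003 -0.025 0.45 0;0.47 -0.003 -0.025 0.2 0;0.47 -0.003 -0.025 0 0"}}

```text
t: 48.95
tool_pos: [0.4945, 0.3555, 0.1776]
ee_rot: [-179.9, -0.1, 5.8]
force: [0.2, 0.1, -0.3]
finger_gap: 0.0438
grip_force: 0.0
```

Request:
{"method": "drive_tool", "body": {"commands": "0 -0.3 -0.1 0 0;0 -0.6 -0.175 0 0;0 -0.7 -0.175 0 0;0 -0.7 -0.175 0 0;0 -0.7 -0.175 0 0"}}

```text
t: 49.58
tool_pos: [0.3522, 0.376, 0.1752]
ee_rot: [-180.0, -0.1, 5.7]
force: [0.3, 0.4, -0.4]
finger_gap: 0.0007
grip_force: 0.0
```

```bash
python3 -c "
from h import *
st(); tray_drawer('top','d4')
im=get_image('wrist'); c=cloud(im); save(im,'d4w')
q=c[(abs(c[...,2]-.064)<.01)&(c[...,0]<.435)&(c[...,0]>.36)&(c[...,1]>.31)&(c[...,1]<.45)]
print(len(q),q.mean(0),np.percentile(q,[1,99],axis=0))"
```

```text
{'t': 49.575, 'tool_pos': [0.352, 0.376, 0.175], 'ee_rot': [-179.973, -0.067, 5.748], 'force': [0.278, 0.449, -0.38], 'finger_gap': 0.001, 'grip_force': 0.0, 'joint_pos': [34.259, -2.539, 110.421, -0.008, 72.046, 118.514]}
top 166 w [0.542  0.3592] [0.034 0.027] 5.9 top 0.052 drw [-0.012 -0.035]
top 160 w [0.5353 0.4296] [0.033 0.027] 2.3 top 0.052 drw [-0.012  0.036]
top 160 w [0.4956 0.3551] [0.033 0.026] 8.4 top 0.052 drw [-0.059 -0.034]
top 164 w [0.4877 0.424 ] [0.033 0.029] 7.4 top 0.052 drw [-0.06   0.035]
2289 [0.41850183 0.38311686 0.06638178] [[0.40772973 0.33125683 0.06207239]
 [0.43416969 0.43081671 0.06911841]]
```

View pics/d4w.png

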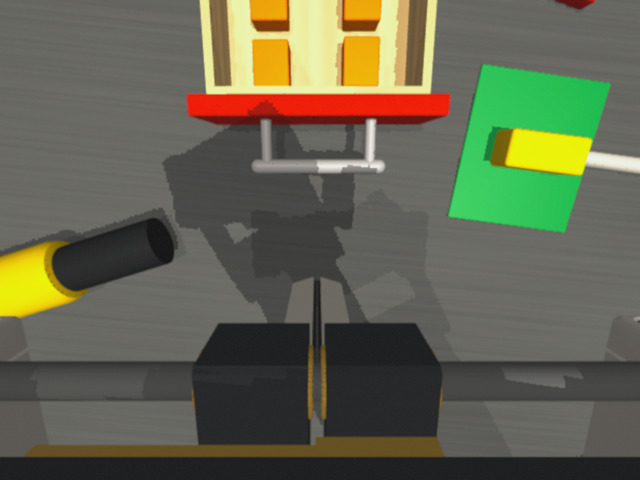

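All four slugs are in the drawer and the rod is on the pad at (548,152). The closed fingers are in front of the bar (318,165) and lined up with it. I'll lower them and push the drawer shut.

Request:
{"method": "drive_tool", "body": {"commands": "0 0 0 0.3 0;0 0 0 0.6 0;0 0 0 0.613 0;0 0.15 0 0.613 0;0 0.23 0 0.613 0;0 0.32 0 0.613 0;0 0.41 0 0.613 0;0 0.5 0 0.613 0;0 0.58 0 0.613 0;0 0.66 0 0.613 0;0 0.74 0 0.613 0;0 0.74 0 0.613 0"}}

```text
t: 51.18
tool_pos: [0.4999, 0.3909, 0.0521]
ee_rot: [-180.0, -0.1, 5.7]
force: [-0.0, -0.3, -0.9]
finger_gap: 0.0004
grip_force: 0.0
```

Request:
{"method": "drive_tool", "body": {"commands": "0 0.05 0 0 0;0 0.1 0 0 0;0 0.14 0 0 0;0 0.16 0 0 0;0 0.16 0 0 0"}}

```text
t: 51.8
tool_pos: [0.5253, 0.3935, 0.0517]
ee_rot: [179.9, 0.8, 5.8]
force: [-17.5, -3.3, 11.7]
finger_gap: 0.0002
grip_force: 9.1
```

```bash
cat >> h.py <<'E'
def front():
    for n in("top","wrist"):
        im=get_image(n); c=cloud(im); h=hsvof(im)
        m=((h[...,0]<8)|(h[...,0]>172))&(h[...,1]>150)&(abs(c[...,2]-.087)<.006)&(abs(c[...,1]-.395)<.11)&(c[...,0]>.43)&(c[...,0]<.65)
        q=c[m]; r=cv2.minAreaRect(q[:,:2].astype(np.float32)) if len(q)>5 else None; print(n,len(q),r, r and "offset from start front along drawer x %.4f"%((np.array(r[0])-[.456,.3853])@[.995,.101]))
E
python3 -c "
from h import *
st(); front()"
```

```text
{'t': 51.8, 'tool_pos': [0.525, 0.394, 0.052], 'ee_rot': [179.857, 0.765, 5.802], 'force': [-17.457, -3.263, 11.728], 'finger_gap': 0.0, 'grip_force': 9.062, 'joint_pos': [26.896, 24.939, 92.69, 0.159, 63.135, 111.02]}
top 392 ((0.6099503636360168, 0.39834776520729065), (0.07432221621274948, 0.18789294362068176), 1.6573610305786133) offset from start front along drawer x 0.1545
wrist 15761 ((0.5827666521072388, 0.3975658416748047), (0.0138554023578763, 0.18332424759864807), 5.809539794921875) offset from start front along drawer x 0.1274
```

The force rose to 17 N with 127 mm of travel, so the drawer is against its stop. I'll back off, lift and check.

Request:
{"method": "drive_tool", "body": {"commands": "0 -0.1 0 0 0;0 -0.3 0 0 0;0 -0.5 0 0 0;0 -0.5 0 -0.3 0;0 -0.5 0 -0.6 0;0 -0.8 0 -0.7 0;0 -0.8 0 -0.7 0;0 -0.8 0 -0.7 0"}}

```text
t: 52.9
tool_pos: [0.3716, 0.378, 0.1922]
ee_rot: [-180.0, -0.1, 5.8]
force: [-0.1, -0.5, 0.4]
finger_gap: 0.0005
grip_force: 0.0
```

```bash
python3 -c "
from h import *
st(); front(); save(get_image('scene'),'end')
im=get_image('wrist'); c=cloud(im); h=hsvof(im)
for n,m in(('handle',(h[...,0]>20)&(h[...,0]<35)&(h[...,1]>150)&(abs(c[...,2]-.035)<.006)&(abs(c[...,1]-.19)<.1)),('pad',(h[...,0]>50)&(h[...,0]<75)&(h[...,1]>120))):
    q=c[m]; print(n,len(q),cv2.minAreaRect(q[:,:2].astype(np.float32)))"
```

```text
{'t': 52.9, 'tool_pos': [0.372, 0.378, 0.192], 'ee_rot': [-179.989, -0.061, 5.788], 'force': [-0.062, -0.52, 0.377], 'finger_gap': 0.0, 'grip_force': 0.0, 'joint_pos': [33.242, -1.446, 107.504, -0.02, 73.882, 117.459]}
top 620 ((0.5995678305625916, 0.39767131209373474), (0.06484755873680115, 0.19155411422252655), 10.565083503723145) offset from start front along drawer x 0.1441
wrist 0 None None
handle 2721 ((0.4476613700389862, 0.18548649549484253), (0.07027096301317215, 0.031874340027570724), 88.48461151123047)
pad 13733 ((nan, nan), (nan, 0.0), nan)
```

View pics/end.png

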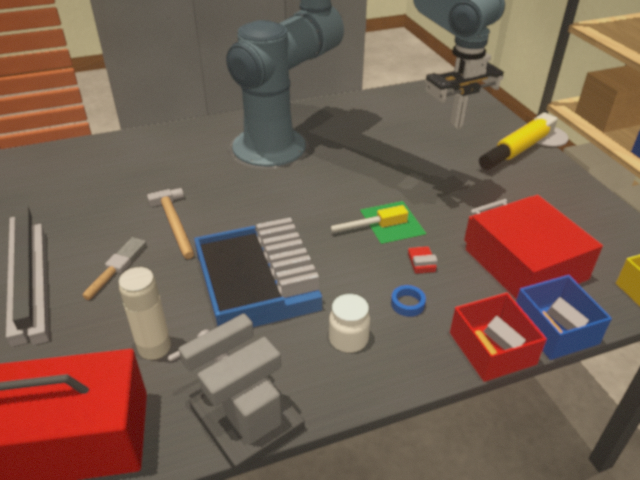

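The final scene shows the drawer shut flush at (480,215), the tray empty, the rod on the pad at (393,216) and the bystanders untouched. When shut, the panel's back face measured about 0.590 against the cabinet front at about 0.589.

```bash
python3 -c "
from h import *
print(job_done())"
```

```text
the job is handed in; nothing more can be done
None
```

I've handed the job in: all four slugs were pushed out onto the tray and put in the drawer, the drawer is shut, and the rod is back on the green pad. The run took about 53 s of the 208 s allowed, and the bystanders look unmoved in the final picture; no verdict came back.

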